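# Unlock the stockroom key box and hold it unlocked

### The arm

A 7-joint arm with a two-finger parallel gripper is mounted at the origin on the work surface. World frame = base frame: x ahead of the robot, y to its left, z up, the work surface at z = 0. Lengths are in m, angles in rad, forces in N, time in s.
With the tool pointing down it reaches from about 0.4 to 0.85 m from the base axis. Payload 10.4 kg.
Tool frame: the origin (TCP) lies at the very end of the fingers, on their centre line; the grasp point (between the pads) lies manip.hold_point_z behind it (manip.hold_point_z is the distance from the TCP to the grasp point, in m); z points along the fingers, x is the direction in which the jaws open and shut, and the axes are right-handed (so a half turn about z gives the same grasp; the last joint's range is limited). The gripper opens to 85 mm and grips with 20 to 120 N. Pads are 22 mm wide; open, the fingers measure 114 mm over their backs; the gripper's body (76 mm by 85 mm) begins 54 mm behind the grasp point. The pads swing forward as they close: fully open they stand 13 mm farther back than shut.
Start: joints at [1.269, 0.332, -0.065, 1.46, 0.022, 1.35, -0.088], TCP at [0.172, -0.601, 0.231] pointing down, gripper open.
Joint ranges: [-2.6, 2.6], [-0.5, 2.12], [-1.47, 1.34], [0.16, 2.42], [-1.27, 4.41], [0.06, 2.06], [-2.6, 2.6]. Speed limits (rad/s): [2.22, 2.22, 2.79, 2.79, 3.14, 3.14, 3.14].

### API

Orientations are given as a unit quaternion [x, y, z, w].
In Python, from workcell import readout, camera, camera_info, manip gives the robot as it stands.
- The arm moves only by the tool play_rows, never from a script. Its argument "rows" is a list of rows, each a list of 3 entries, a list of its own where there are three numbers: the shift along the world's x, y, z in mm, then the turn, a rotation vector about the world's x, y, z in degrees, then the finger opening in mm, from 0 to 85.4. In form: [[[tx, ty, tz], [rx, ry, rz], fingers], ...]. A call has 1 to 12 rows; each row shifts and turns the commanded pose from where the row before left it; what a row does not reach is not made up. A row lasts 1/8 s, in which the tool goes at most 62.5 mm and 10.7 degrees, less where a joint would pass 70% of its speed; a pose out of reach is approached as far as the arm can. A call with a gripper value outside its range is refused whole. The fingers move at their own pace and stop on an object; "force" is the grip in N (left out, the last holds). Time passes only in rows, so rows that do not move let the fingers close. It gives the time, the measured TCP pose, the force and the opening at its end, in the units of the state.
- readout.get_obs(): the state, without advancing time (a new reading comes with each control period).
- camera(name): name is "scene" or "top" or "wrist"; returns the picture (420x560x3 uint8, blue, green, red); there is no depth.
- camera_info(name): a dict with "fx", "fy", "cx", "cy" (pixels), "world_from_camera" (4x4, takes a point from camera to world coordinates). Camera axes: x right, y up, looking along -z (the intrinsics and any distortion apply to the point x, -y, -z); pixel columns grow to the right and rows downward; lengths in m; the calibration is good to about 2 mm. The wrist camera is an equidistant fisheye: a pixel r from the principal point sees the ray r / f radians off the axis. A picture is of the moment at which its call begins: read the wrist's pose just before it. camera_info takes no time and is no camera call; for the wrist camera it gives the pose at the moment of the call.
- manip.hand_in(): hands the job in, once; it reports no verdict.
The state is a dict: "clock": time; "joint_pos": joint angles; "joint_velocities": joint speeds; "tau": joint torques, N m; "position": TCP position; "ee_rot": TCP orientation; "ft_force": force on the tool from outside, world axes, zero at the start; "torque": the same for the moment, N m; "grip_width": opening from 0.0 (shut) to 1.0 (fully open).
Only numpy, scipy, OpenCV 4.12 (cv2) and the standard library are available. Lean on these libraries where they do the work, as an engineer would, in place of code of your own. Each camera call takes 0.05 s, during which the arm holds its last target.

### The job

Take the blue-headed key out of the wooden key stand and push it fully home in the lock on top of the grey steel box; it sticks on a pin part-way in and only goes on if you rock it some 20 degrees clockwise and back while pushing. Once it is home, turn it a quarter turn clockwise (seen from above), up to its stop, and keep holding it turned against the lock's return spring: finish with the key still gripped in the lock and the bolt drawn back. Leave the other two keys in the stand and do not shift the bowl or the carton.

Things in the scene. Friction and masses are not known exactly. Their poses are not given: they have to be found in the camera images.
- key_blue_grip (a point): Key to use; centre of its blue head: 10 mm thick (x), 34 wide (y), 48 tall (z up); fingers close along x. Steel blade straight down from the head's underside: 6 mm thick (x), 14 wide (y), 30 long, tapered to about 8 wide over the last 8 mm; tip 54 mm below this point. 50 g. Same both ways round (half turn about z). Starts blade down in one of the stand's slots, head on the stand's top.
- keyway (a point): Centre of the key slot's mouth in the flat top of the brass lock plug (32 mm square), 104 mm above the desk; turns with the plug, z up. Slot: 7.6 mm (x) by 16 (y, takes the blade's width), 40 deep, mouth bevelled 4 mm at 45 degrees. A sprung pin 11 mm down drags (under 15 N); one 18 mm down blocks the tip until the plug is rocked 0.2 rad. Home: key head's centre 24 mm above this point.
- plug (a joint): Turn of the lock plug, rad: 0 at rest, pi/2 at its stop, clockwise seen from above. A light spring (0.13 N m at the stop) turns it back. The key has 0.1 to 0.2 rad of play in the slot. To pass the sticky pin, rock the key 0.35 rad (20 degrees) clockwise and back, pushing down lightly meanwhile. Then turn the key 100 to 105 degrees, plug at the stop; this draws back the bolt 20 mm.
- lockbox: Grey steel box fixed on the desk, 220 mm (x) x 160 (y) x 90 tall, origin at the centre of its underside. The lock sits in a round steel collar in the middle of its lid; bolt and keeper on the lid's +x side, up to 107 mm above the desk. At rest the keyway's axes are parallel to the box's.
- stand: Wooden key stand fixed on the desk, 60 mm (x) x 190 mm (y) x 45 mm tall, origin at the centre of its underside, with three through slots (8 x 16 mm, the long side along y) 60 mm apart along y. Each holds one key, the heads in line with the stand's y axis.
- key_yellow_grip (a point): Key of the same shape with a yellow head; centre of its head. Standing beside the others in the stand; leave it there.
- key_black_grip (a point): Key of the same shape with a black head; centre of its head. Standing beside the others in the stand; leave it there.
- bowl: Blue plastic bowl, 120 mm across, 55 mm tall, origin under its centre. Leave it alone.
- carton_mid (a point): Small brown carton 60 x 90 x 50 mm, its centre. Leave it alone.
Mind the look-alikes: they are no part of the job. Of the things that look like the stand, the middle-sized one is meant.

How it is judged:
On the way, in this order (a step that is already met when the one before it is completed fails the run):
1. the blue key is lifted clear out of the stand (height (world z) of key_blue_grip above 0.11 m and contact force between key_blue and stand below 0.1 N), for 0.1 s.
2. the blue key is fully home in the keyway (within 3 mm) and the lock has not yet been turned (below 0.6 rad) (z of key_blue_grip in the frame of keyway below 0.027 m and x of key_blue_grip in the frame of keyway between -0.005 and 0.005 m and y of key_blue_grip in the frame of keyway between -0.005 and 0.005 m and angle between the z axis of key_blue_grip and the z axis of keyway, either way round below 0.12 rad and value of joint plug below 0.6 rad), for 0.1 s.
At the end, for the whole second after the job is handed in: The blue key is fully home in the keyway (head within 3 mm of seated, within 5 mm of the middle, within 0.12 rad of upright), the plug is held still at 1.35 rad or more of its quarter turn, the fingers still grip the key (more than 2 N), and the other two keys are in the stand (z of key_blue_grip in the frame of keyway below 0.027 m and x of key_blue_grip in the frame of keyway between -0.005 and 0.005 m and y of key_blue_grip in the frame of keyway between -0.005 and 0.005 m and angle between the z axis of key_blue_grip and the z axis of keyway, either way round below 0.12 rad and value of joint plug above 1.35 rad and contact force between the fingers and key_blue above 2 N and linear speed of key_blue below 0.02 m/s and velocity of joint plug between -0.1 and 0.1 rad/s and distance between each of key_yellow_grip, key_black_grip and stand below 0.115 m); the arm keeps its last pose, push and grip.
It fails at once if another key was taken out or pushed about by more than 15 mm (distance of any of key_yellow_grip, key_black_grip from where it was at the start of the episode above 0.015 m).
It fails at once if the bowl or the carton was shifted by more than 30 mm (distance of any of bowl, carton_mid from where it was at the start of the episode above 0.03 m).
It also fails if it takes over 51 s, if anything falls off the work surface, if the arm or the gripper's body presses on something with over 40 N, if the wrist force passes 120 N, or if a joint passes its speed limit or range.

## Working session

There is one attempt and no reset: what is moved stays moved. The work goes in short steps, Python scripts to look and compute and a tool call to move; the robot and the scene stay as the last step left them, time stands still between calls to the robot, and variables do not carry over. Pictures are saved under pics/ and viewed, and the job is handed in when it is done.

Besides the shell and the picture viewer there is one more tool, called after ">>>" by a JSON object that holds its "api" and its "payload", one argument or row to a line. play_rows: Moves the arm, as the interface text tells. Its arguments: {"type":"object","properties":{"rows":{"type":"array"},"force":{"type":"number"}},"required":["rows"]}

```bash
mkdir -p pics; ls
python3 - <<'E'
from workcell import readout, camera, camera_info, manip
import cv2
o=readout.get_obs();print(o);print(manip.hold_point_z)
for n in ["scene","top","wrist"]:
    i=camera_info(n);print(n,i)
    cv2.imwrite(f"pics/{n}0.png",camera(n))
E
```

```text
pics
{'clock': 0.0, 'joint_pos': array([ 1.26940749,  0.33284997, -0.06469072,  1.46091011,  0.02160465,
        1.34990615, -0.08851569]), 'joint_velocities': array([-1.00107779e-05, -7.88818585e-04, -6.71983297e-05, -1.11780262e-03,
        1.01014929e-03, -9.81341764e-04,  3.52868498e-04]), 'tau': array([-2.15591881e-04, -6.25457668e+01,  4.90194478e-02, -3.91615605e+01,
        1.62579113e-02,  9.91735869e-03,  2.95007487e-05]), 'position': array([ 0.17188329, -0.6005226 ,  0.23054449]), 'ee_rot': array([ 7.98494789e-01, -6.02001326e-01, -5.70882211e-04, -3.85762487e-04]), 'ft_force': array([0.11326607, 0.42646737, 0.34055302]), 'torque': array([ 0.00673059, -0.02317661, -0.01945079]), 'grip_width': 1.0041273284196663}
0.0187
scene {'fx': 520.8004871271648, 'fy': 520.8004871271648, 'cx': 281.9108273205514, 'cy': 202.58196121055295, 'world_from_camera': array([[ 0.53994002, -0.48635554,  0.68696657,  1.41707801],
       [ 0.84156471,  0.29711777, -0.45109851, -0.7095732 ],
       [ 0.01528428,  0.82169296,  0.56972543,  0.82124648],
       [ 0.        ,  0.        ,  0.        ,  1.        ]])}
top {'fx': 408.7782909265348, 'fy': 408.7782909265348, 'cx': 272.4597455666107, 'cy': 204.26462831302413, 'world_from_camera': array([[-0.00318096,  0.98268488, -0.18525741,  0.32231747],
       [-0.99997098, -0.00184336,  0.007392  , -0.12518992],
       [ 0.00692251,  0.18527555,  0.98266223,  1.30074809],
       [ 0.        ,  0.        ,  0.        ,  1.        ]])}
wrist {'fx': 325.19226210127806, 'fy': 325.19226210127806, 'cx': 281.88031813876876, 'cy': 211.75495831941151, 'world_from_camera': array([[ 0.27452627,  0.91750035,  0.28779928,  0.24523976],
       [-0.96157858,  0.26237691,  0.0807774 , -0.57909486],
       [-0.00139859, -0.29891714,  0.95427804,  0.37277764],
       [ 0.        ,  0.        ,  0.        ,  1.        ]])}
```

View pics/scene0.png

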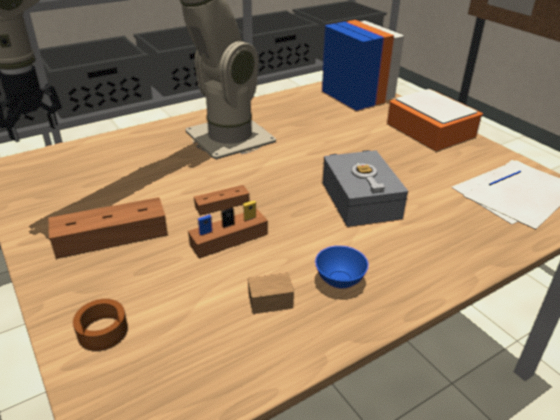

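View pics/top0.png

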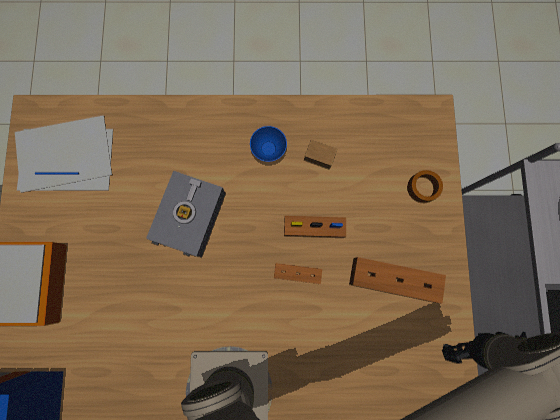

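View pics/wrist0.png

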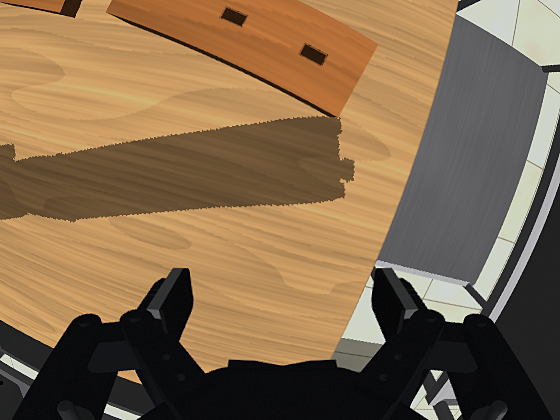

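Candidates for the stand: large empty block (top 398,280), small empty block (298,273), and the middle-sized one holding the keys (315,226), which is the one meant. Candidates for the blue key: blue head (top 336,225; scene 205,224). The bowl (268,144), pen (57,173) and binder are other blue things. Next I'll triangulate.

```bash
cat > h.py <<'E'
from workcell import readout, camera, camera_info, manip
import cv2, numpy as np
def ray(n,uv,info=None):
    i=info or camera_info(n); T=i["world_from_camera"]
    x=(uv[0]-i["cx"])/i["fx"]; y=(uv[1]-i["cy"])/i["fy"]
    if n=="wrist":
        r=np.hypot(x,y); s=np.sin(r)/r if r>1e-9 else 1
        d=np.array([x*s,-y*s,-np.cos(r)])
    else: d=np.array([x,-y,-1.])
    d=T[:3,:3]@d; return T[:3,3],d/np.linalg.norm(d)
def plane(n,uv,z,info=None):
    o,d=ray(n,uv,info); return o+d*(z-o[2])/d[2]
def tri(rs):
    A=np.zeros((3,3));b=np.zeros(3)
    for o,d in rs:
        P=np.eye(3)-np.outer(d,d);A+=P;b+=P@o
    p=np.linalg.solve(A,b); return p,[np.linalg.norm((np.eye(3)-np.outer(d,d))@(p-o))*1000 for o,d in rs]
def blobs(img,lo,hi,roi=None,amin=8):
    h=cv2.cvtColor(img,cv2.COLOR_BGR2HSV);m=cv2.inRange(h,np.array(lo),np.array(hi))
    if roi: k=np.zeros_like(m);k[roi[1]:roi[3],roi[0]:roi[2]]=255;m&=k
    n,_,s,c=cv2.connectedComponentsWithStats(m)
    return [(s[j,4],s[j,:4].tolist(),c[j]) for j in range(1,n) if s[j,4]>=amin],m
E
python3 - <<'E'
from h import *
t=cv2.imread("pics/top0.png");s=cv2.imread("pics/scene0.png")
np.set_printoptions(precision=4,suppress=True)
for nm,lo,hi in [("blue",(100,100,50),(130,255,255)),("yel",(22,150,90),(35,255,255)),("blk",(0,0,0),(180,255,40))]:
    bt,_=blobs(t,lo,hi,(280,210,350,240)); bs,_=blobs(s,lo,hi,(185,195,275,245))
    print(nm,bt,bs)
    bt=max(bt,key=lambda b:b[0])[2];bs=max(bs,key=lambda b:b[0])[2]
    print(tri([ray("top",bt),ray("scene",bs)]), plane("top",bt,.08))
print("plug",tri([ray("top",(184,212)),ray("scene",(364,170))]),plane("top",(184,212),.104))
cr=cv2.resize(t[130:300,140:360],None,fx=3.5,fy=3.5,interpolation=cv2.INTER_CUBIC);cv2.imwrite("pics/t1.png",cr)
cr=cv2.resize(s[140:260,180:300],None,fx=5,fy=5,interpolation=cv2.INTER_CUBIC);cv2.imwrite("pics/s1.png",cr)
E
```

```text
blue [(np.int32(35), [332, 223, 11, 4], array([337.1143, 224.2   ]))] [(np.int32(175), [199, 215, 12, 19], array([204.7886, 224.4343]))]
(array([ 0.4938, -0.3261,  0.0732]), [np.float64(4.534106228702508), np.float64(4.534106228702599)]) [ 0.4909 -0.3291  0.08  ]
yel [(np.int32(31), [292, 222, 11, 3], array([296.6774, 223.    ]))] [(np.int32(132), [244, 201, 11, 18], array([249.0833, 209.4773]))]
(array([ 0.4971, -0.2052,  0.0735]), [np.float64(2.7149243640143834), np.float64(2.714924364014378)]) [ 0.4949 -0.2072  0.08  ]
blk [(np.int32(39), [310, 223, 12, 4], array([315.4359, 224.4872])), (np.int32(10), [292, 225, 10, 1], array([296.5, 225. ]))] [(np.int32(160), [223, 208, 11, 19], array([227.6062, 217.325 ]))]
(array([ 0.4929, -0.2627,  0.069 ]), [np.float64(2.507940337002586), np.float64(2.507940337002551)]) [ 0.4902 -0.2637  0.08  ]
plug (array([0.5283, 0.1326, 0.0967]), [np.float64(3.422457852040326), np.float64(3.422457852040339)]) [0.5251 0.1281 0.104 ]
```

View pics/t1.png

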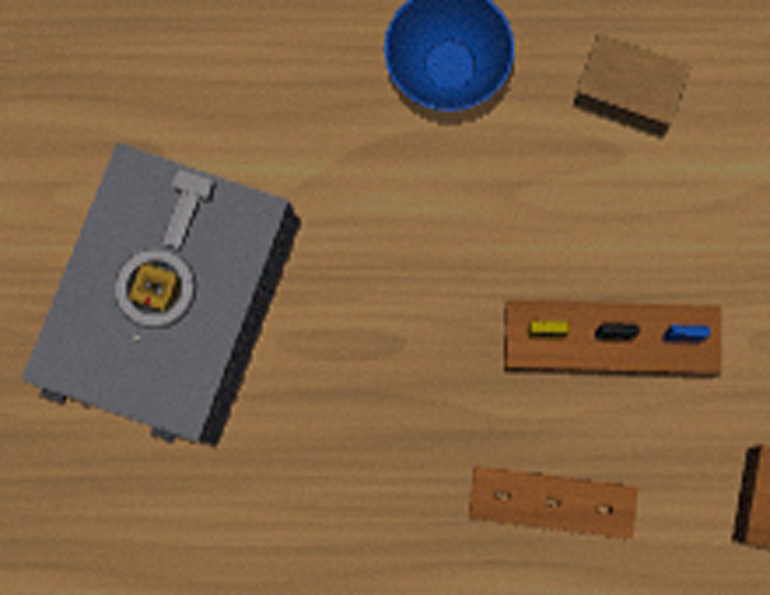

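View pics/s1.png

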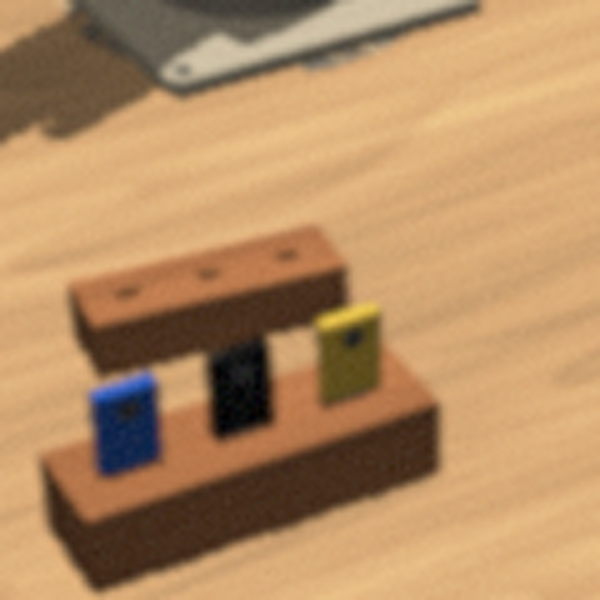

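>>> {"api": "play_rows", "payload": {
  "rows": [
    [[26,22,0],[0,0,6],85],
    [[27,23,0],[0,0,6],85],
    [[27,23,0],[0,0,6],85],
    [[27,23,0],[0,0,6],85],
    [[27,23,0],[0,0,6],85],
    [[27,23,0],[0,0,6],85],
    [[27,23,-5],[0,0,6],85],
    [[27,23,-5],[0,0,6],85],
    [[27,23,-5],[0,0,6],85],
    [[27,23,-5],[0,0,6],85],
    [[27,23,-5],[0,0,6],85],
    [[24,21,-5],[0,0,6.5],85]
  ]
}}

```text
clock: 1.65
position: [0.4939, -0.326, 0.2009]
ee_rot: [1.0, -0.01, 0.0, -0.0]
ft_force: [-0.9, -0.5, 0.3]
grip_width: 0.999
```

>>> {"api": "play_rows", "payload": {
  "rows": [
    [[0,0,0],[0,0,0],85],
    [[0,0,0],[0,0,0],85]
  ]
}}

```text
clock: 1.9
position: [0.4921, -0.328, 0.2011]
ee_rot: [1.0, -0.013, -0.0, 0.0]
ft_force: [-0.1, -0.4, -0.5]
grip_width: 0.993
```

Run:
```python
from h import *
o=readout.get_obs();print(o["position"],o["ee_rot"],o["joint_pos"],o["ft_force"])
import json
i=camera_info("wrist");np.save("w1.npy",i["world_from_camera"])
cv2.imwrite("pics/w1.png",camera("wrist"))
```

```text
[ 0.49205882 -0.32802415  0.20108792] [ 9.99912377e-01 -1.32365070e-02 -1.80910424e-04  2.89118036e-05] [ 0.88123639  0.31194804 -0.45263695  1.57625019  0.1405292   1.28607138
  0.38152571] [-0.12620126 -0.394291   -0.46558527]
```

View pics/w1.png

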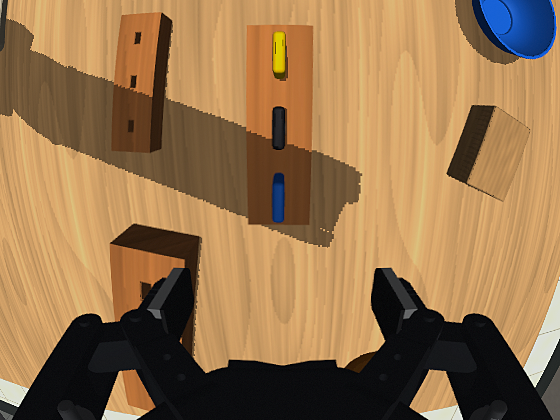

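The wrist view shows the stand (247–313, 25–225) with yellow at (279,52), black at (279,128) and blue at (279,197). The blue head is at the end of the stand nearest the gripper. Next a close crop and edge measurement.

Run:
```python
from h import *
np.set_printoptions(precision=4,suppress=True)
w=cv2.imread("pics/w1.png")
cv2.imwrite("pics/w1c.png",cv2.resize(w[150:240,230:330],None,fx=6,fy=6,interpolation=cv2.INTER_NEAREST))
b,m=blobs(w,(100,100,40),(130,255,255),(250,150,310,235));print(b)
c,_=cv2.findContours(m,0,2);c=max(c,key=cv2.contourArea);print(cv2.minAreaRect(c))
h=cv2.cvtColor(w,cv2.COLOR_BGR2HSV);print(h[170:226:4,279])
```

```text
[(np.int32(558), [272, 173, 12, 49], array([277.6935, 197.6953]))]
((277.5, 197.0), (48.0, 11.0), 90.0)
[[ 13 176 100]
 [108 255  62]
 [109 230  61]
 [109 228  66]
 [108 214 119]
 [108 215 120]
 [109 213 120]
 [109 210 120]
 [109 213 120]
 [109 212 118]
 [108 216 117]
 [109 222 117]
 [109 214 117]
 [122  95  67]]
```

View pics/w1c.png

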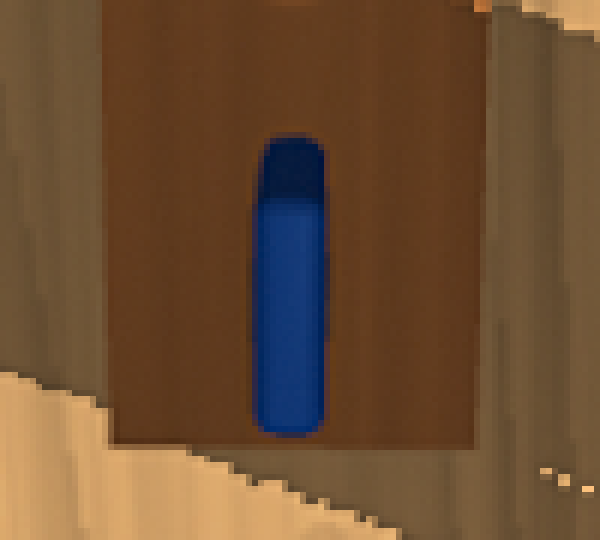

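Run:
```python
from h import *
np.set_printoptions(precision=4,suppress=True)
i=camera_info("wrist");i["world_from_camera"]=np.load("w1.npy")
for uv in [(278.8,183.5),(278.3,222.8),(278.5,203)]: print(plane("wrist",uv,.093,i))
for uv in [(247.3,25.5),(313,25.5),(248.3,224),(309.5,224.5)]: print("stand",plane("wrist",uv,.045,i))
i2=camera_info("top")
print(plane("top",(337,224.2),.093))
```

```text
[ 0.4899 -0.306   0.093 ]
[ 0.4885 -0.3387  0.093 ]
[ 0.4892 -0.322   0.093 ]
stand [ 0.4649 -0.1673  0.045 ]
stand [ 0.5242 -0.169   0.045 ]
stand [ 0.4582 -0.3561  0.045 ]
stand [ 0.5179 -0.3582  0.045 ]
[ 0.4891 -0.3266  0.093 ]
```

>>> {"api": "play_rows", "payload": {
  "rows": [
    [[0,20,-15],[0,0,0],85],
    [[0,20,-15],[0,0,0],85],
    [[0,0,0],[0,0,0],85],
    [[0,0,0],[0,0,0],85]
  ]
}}

```text
clock: 2.45
position: [0.4919, -0.2895, 0.1721]
ee_rot: [1.0, -0.014, 0.0, 0.001]
ft_force: [0.7, 0.0, 0.4]
grip_width: 0.997
```

Run:
```python
from h import *
o=readout.get_obs();print(o["position"],o["ee_rot"])
i=camera_info("wrist");np.save("w2.npy",i["world_from_camera"])
w=camera("wrist")
b,m=blobs(w,(100,100,90),(130,255,255),(250,180,310,275));print(b)
b,m=blobs(w,(100,100,40),(130,255,255),(250,180,310,275));print(b)
cv2.imwrite("pics/w2.png",w);cv2.imwrite("pics/w2c.png",cv2.resize(w[180:280,230:330],None,fx=6,fy=6,interpolation=cv2.INTER_NEAREST))
```

```text
[ 0.49185626 -0.28951995  0.17212997] [ 9.99899385e-01 -1.41694398e-02  3.60993036e-04  5.62244912e-04]
[(np.int32(352), [274, 243, 12, 32], array([279.03125   , 258.50852273]))]
[(np.int32(624), [273, 223, 13, 52], array([279.23878205, 249.34775641]))]
```

View pics/w2c.png

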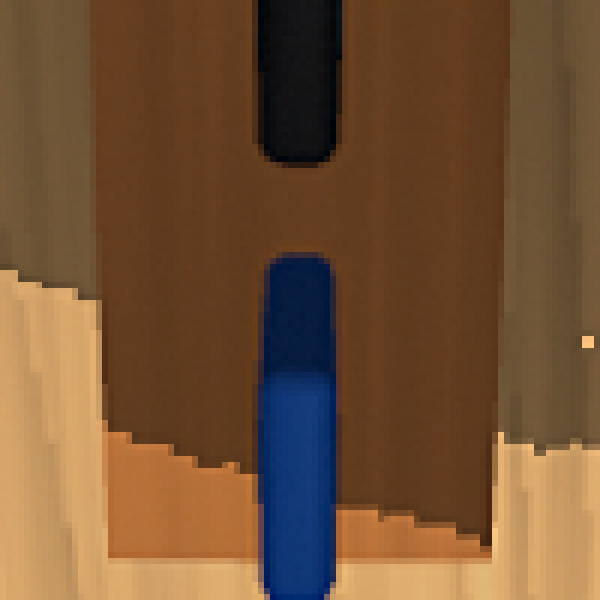

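View pics/w2.png

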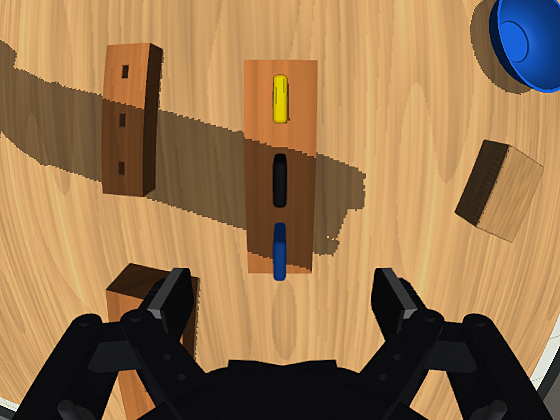

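Run:
```python
from h import *
np.set_printoptions(precision=4,suppress=True)
w=cv2.imread("pics/w2.png")
b,m=blobs(w,(100,100,40),(130,255,255),(250,180,310,300));print(b)
i=camera_info("wrist");i["world_from_camera"]=np.load("w1.npy")
j=camera_info("wrist");j["world_from_camera"]=np.load("w2.npy")
vb=b[0][1][1]+b[0][1][3]
print(tri([ray("wrist",(278.8,183.5),i),ray("wrist",(279.8,242),j)]))
print(tri([ray("wrist",(278.3,222.8),i),ray("wrist",(279.7,vb),j)]))
print(plane("wrist",(279.7,vb),.093,j),plane("wrist",(279.8,242),.093,j))
```

```text
[(np.int32(683), [273, 223, 13, 58], array([279.243 , 251.7467]))]
(array([ 0.4897, -0.3069,  0.0889]), [np.float64(0.1467352118017274), np.float64(0.1467352118017884)])
(array([ 0.4885, -0.3396,  0.0906]), [np.float64(0.011684489678796366), np.float64(0.011684489678715897)])
[ 0.4885 -0.3382  0.093 ] [ 0.4896 -0.3052  0.093 ]
```

>>> {"api": "play_rows", "payload": {
  "rows": [
    [[-1.5,-17,0],[0,0,-0.3],85],
    [[-1.5,-16,0],[0,0,0],85],
    [[0,0,-20],[0,0,0],85],
    [[0,0,-25],[0,0,0],85],
    [[0,0,-25],[0,0,0],85],
    [[0,0,-25],[0,0,0],85],
    [[0,0,-14],[0,0,0],85],
    [[0,0,-10],[0,0,0],85],
    [[0,0,0],[0,0,0],85],
    [[0,0,0],[0,0,0],85]
  ],
  "force": 60
}}

```text
clock: 3.75
position: [0.4895, -0.3212, 0.0532]
ee_rot: [1.0, -0.016, 0.001, 0.0]
ft_force: [0.7, -0.1, 0.1]
grip_width: 0.996
```

>>> {"api": "play_rows", "payload": {
  "rows": [
    [[0,-1,0],[0,0,0],40],
    [[0,0,0],[0,0,0],0],
    [[0,0,0],[0,0,0],0],
    [[0,0,0],[0,0,0],0],
    [[0,0,0],[0,0,0],0],
    [[0,0,0],[0,0,0],0],
    [[0,0,0],[0,0,0],0],
    [[0,0,0],[0,0,0],0]
  ],
  "force": 80
}}

```text
clock: 4.75
position: [0.4892, -0.3219, 0.0525]
ee_rot: [1.0, -0.016, 0.0, 0.0]
ft_force: [-0.1, 0.6, 2.6]
grip_width: 0.111
```

>>> {"api": "play_rows", "payload": {
  "rows": [
    [[0,0,4],[0,0,0],0],
    [[0,0,8],[0,0,0],0],
    [[0,0,15],[0,0,0],0],
    [[0,0,25],[0,0,0],0],
    [[0,0,30],[0,0,0],0],
    [[0,0,30],[0,0,0],0],
    [[0,0,20],[0,0,0],0],
    [[0,0,0],[0,0,0],0]
  ]
}}

```text
clock: 5.75
position: [0.4899, -0.3223, 0.1867]
ee_rot: [1.0, -0.016, 0.002, 0.001]
ft_force: [-0.3, 0.1, -1.1]
grip_width: 0.103
```

Run:
```python
from h import *
o=readout.get_obs();print(o["position"],o["ee_rot"],o["joint_pos"],o["ft_force"],o["grip_width"])
cv2.imwrite("pics/w3.png",camera("wrist"))
s=camera("scene");cv2.imwrite("pics/s3.png",cv2.resize(s[120:280,160:320],None,fx=3.5,fy=3.5))
```

```text
[ 0.48993313 -0.32230435  0.18670136] [ 0.99987171 -0.01590067  0.00159849  0.0010871 ] [ 0.88078715  0.30893406 -0.45588101  1.61137853  0.14219436  1.25033317
  0.3674384 ] [-0.34825226  0.08374297 -1.08084984] 0.10306529190776968
```

View pics/w3.png

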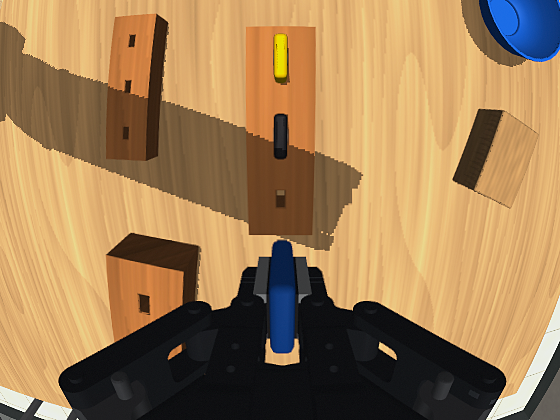

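View pics/s3.png

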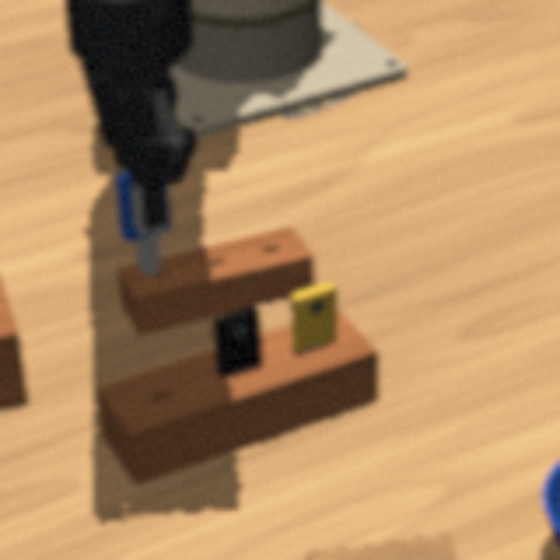

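Blue key is out: head gripped at (282,241–352), stand slot empty at (281,198), black and yellow still in place. On to the lock.

>>> {"api": "play_rows", "payload": {
  "rows": [
    [[2,20,10],[0,0,0],0],
    [[3,38,10],[0,0,-1.6],0],
    [[3,40,10],[0,0,-1.6],0],
    [[3,40,10],[0,0,-1.6],0],
    [[3,40,10],[0,0,-1.6],0],
    [[3,40,8],[0,0,-1.6],0],
    [[3,40,0],[0,0,-1.6],0],
    [[3,40,0],[0,0,-1.6],0],
    [[3,40,0],[0,0,-1.6],0],
    [[3,40,0],[0,0,-1.6],0],
    [[3,40,0],[0,0,-1.6],0],
    [[3,32,0],[0,0,-1.6],0]
  ]
}}

```text
clock: 7.35
position: [0.5228, 0.1313, 0.2424]
ee_rot: [0.986, -0.168, -0.0, -0.0]
ft_force: [0.4, -0.4, 0.4]
grip_width: 0.106
```

>>> {"api": "play_rows", "payload": {
  "rows": [
    [[0,0,0],[0,0,0],0],
    [[0,0,0],[0,0,0],0],
    [[0,0,0],[0,0,0],0]
  ]
}}

```text
clock: 7.72
position: [0.5239, 0.1272, 0.2423]
ee_rot: [0.986, -0.169, 0.0, 0.0]
ft_force: [-0.5, -0.3, 0.0]
grip_width: 0.109
```

Run:
```python
from h import *
o=readout.get_obs();print(o["position"],o["ee_rot"],o["joint_pos"],o["ft_force"],o["grip_width"])
np.save("w4.npy",camera_info("wrist")["world_from_camera"])
w=camera("wrist")
cv2.imwrite("pics/w4.png",w);cv2.imwrite("pics/w4c.png",cv2.resize(w[150:270,220:340],None,fx=5,fy=5,interpolation=cv2.INTER_NEAREST))
```

```text
[0.52393187 0.12716605 0.24227327] [ 9.85555933e-01 -1.69350003e-01  1.11771721e-06  2.82000201e-04] [ 0.34141014  0.21076335 -0.75398821  1.64091151  0.14784095  1.34864765
 -0.77460544] [-0.53755764 -0.27368149  0.0014549 ] 0.10851674669241024
```

View pics/w4.png

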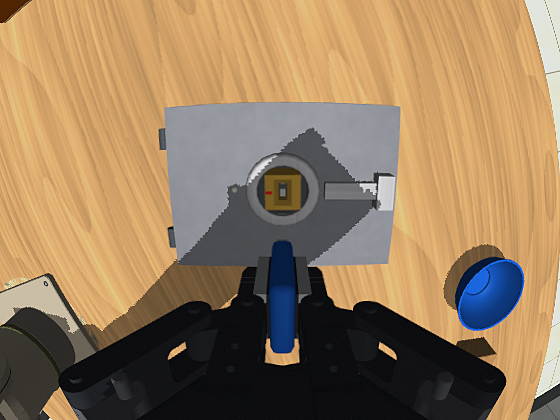

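View pics/w4c.png

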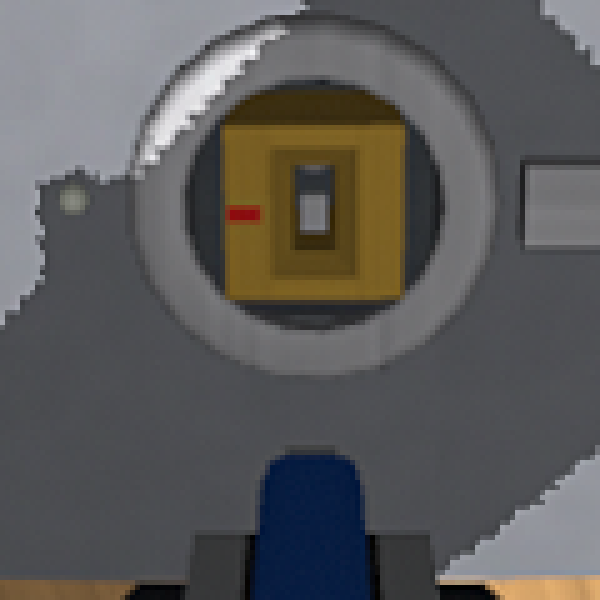

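Run:
```python
from h import *
np.set_printoptions(precision=4,suppress=True)
i=camera_info("wrist");i["world_from_camera"]=np.load("w4.npy")
def P(u,v,z=.104): return plane("wrist",(220+u/5-.5,150+v/5-.5),z,i)
C=[P(221,125),P(404,125),P(404,300),P(225,300)]
B=[P(271,148),P(358,148),P(358,280),P(271,280)]
for Q in (C,B):
    Q=np.array(Q);print(Q.mean(0),[np.linalg.norm(Q[k]-Q[k-1])*1e3 for k in range(4)])
    for a,b in((0,1),(3,2)): d=Q[b]-Q[a];print(np.degrees(np.arctan2(d[1],d[0])))
    for a,b in((3,0),(2,1)): d=Q[b]-Q[a];print(np.degrees(np.arctan2(-d[0],d[1])))
# box bottom/top edges at lid z=.09
for a,b in (((167,107),(399,107)),((173,259),(387,263))):
    p=plane("wrist",a,.09,i);q=plane("wrist",b,.09,i);d=q-p;print("lid",p,q,np.degrees(np.arctan2(d[1],d[0])))
```

```text
[0.5262 0.134  0.104 ] [np.float64(32.11439056453431), np.float64(32.09959000267201), np.float64(32.120971388713), np.float64(32.32050113493427)]
-19.54792548711712
-19.555085076721127
-19.085518221148455
-18.69153632913016
[0.5263 0.1337 0.104 ] [np.float64(24.203306806338766), np.float64(15.299294485798173), np.float64(24.206075917690256), np.float64(15.638094120117179)]
-19.54407847267784
-19.55360679859533
-19.91659024371207
-19.114602791497763
lid [0.4521 0.2443 0.09  ] [0.655  0.1725 0.09  ] -19.493124204443685
lid [0.3941 0.1021 0.09  ] [0.6033 0.023  0.09  ] -20.72666566418063
```

>>> {"api": "play_rows", "payload": {
  "rows": [
    [[0,0,-20],[0,0,0],0],
    [[0,0,-20],[0,0,0],0],
    [[0,0,0],[0,0,0],0],
    [[0,0,0],[0,0,0],0]
  ]
}}

```text
clock: 8.28
position: [0.5243, 0.1279, 0.2032]
ee_rot: [0.986, -0.169, 0.0, -0.0]
ft_force: [0.1, 0.1, -0.7]
grip_width: 0.109
```

Run:
```python
from h import *
o=readout.get_obs();print(o["position"],o["ee_rot"],o["ft_force"],o["grip_width"])
np.save("w5.npy",camera_info("wrist")["world_from_camera"])
w=camera("wrist")
cv2.imwrite("pics/w5.png",w);cv2.imwrite("pics/w5c.png",cv2.resize(w[170:290,220:340],None,fx=5,fy=5,interpolation=cv2.INTER_NEAREST))
```

```text
[0.52434757 0.12794014 0.20315401] [ 9.85622020e-01 -1.68964675e-01  3.92495247e-04 -1.30815752e-04] [ 0.0525835   0.11540981 -0.68439442] 0.10883496924017047
```

View pics/w5c.png

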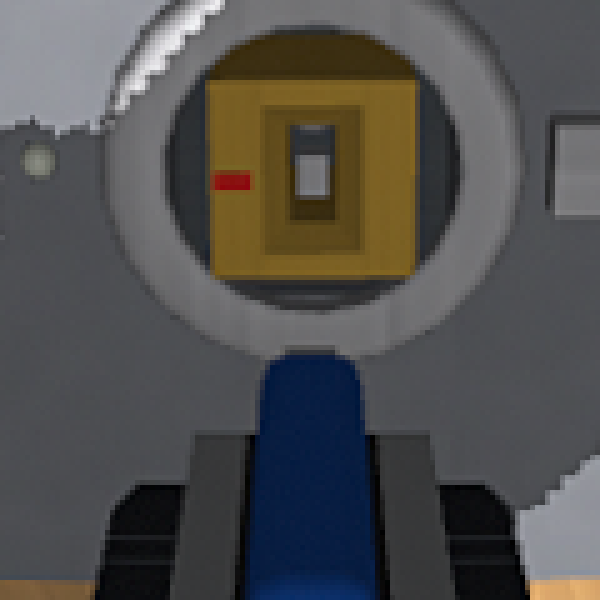

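Run:
```python
from h import *
np.set_printoptions(precision=4,suppress=True)
i=camera_info("wrist");i["world_from_camera"]=np.load("w4.npy")
j=camera_info("wrist");j["world_from_camera"]=np.load("w5.npy")
f=lambda u,v:(220+u/5-.5,150+v/5-.5); g=lambda u,v:(220+u/5-.5,170+v/5-.5)
A=[f(221,125),f(404,125),f(404,300),f(225,300)];B=[g(206,80),g(417,80),g(415,277),g(211,277)]
T=np.array([tri([ray("wrist",a,i),ray("wrist",b,j)])[0] for a,b in zip(A,B)]);print(T,T.mean(0))
print(np.mean([plane("wrist",b,.104,j) for b in B],0))
w=cv2.imread("pics/w5.png");print(w[270:300:2,282].tolist());print(w[325:360:2,282].tolist())
from scipy.spatial.transform import Rotation as R
q=np.array([ 9.85622020e-01,-1.68964675e-01,3.92495247e-04,-1.30815752e-04]);p=np.array([0.52434757,0.12794014,0.20315401])
r=R.from_quat(q)
for uv,z in (((281.5,240),p[2]-.0075),((281.5,284.5),p[2]+.0405)): print("tool frame",r.inv().apply(plane("wrist",uv,z,j)-p)*1000)
```

```text
[[0.5165 0.1548 0.1055]
 [0.5466 0.1441 0.1056]
 [0.5359 0.1118 0.0988]
 [0.5051 0.123  0.0995]] [0.526  0.1334 0.1024]
[0.5262 0.1341 0.104 ]
[[64, 28, 8], [66, 30, 7], [65, 28, 9], [65, 28, 8], [65, 28, 7], [65, 29, 8], [64, 28, 7], [68, 30, 6], [85, 37, 10], [99, 46, 14], [108, 50, 15], [115, 53, 16], [120, 56, 17], [121, 56, 17], [122, 57, 17]]
[[121, 56, 16], [120, 54, 15], [120, 56, 15], [120, 55, 16], [120, 55, 16], [119, 53, 13], [120, 55, 16], [120, 56, 17], [120, 55, 15], [118, 53, 15], [119, 54, 17], [119, 54, 15], [119, 53, 13], [120, 52, 11], [102, 83, 98], [107, 169, 222], [110, 171, 221], [110, 170, 221]]
tool frame [ -0.681  -15.3527   7.5055]
tool frame [ -0.6689 -17.7573 -40.4936]
```

View pics/w5.png

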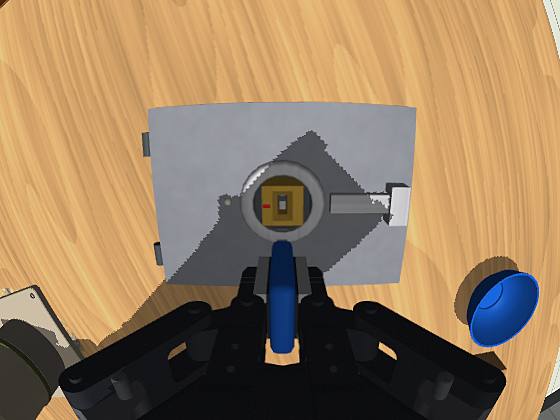

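>>> {"api": "play_rows", "payload": {
  "rows": [
    [[2.6,6,0],[0,0,0],0],
    [[0,0,-20],[0,0,0],0],
    [[0,0,-20],[0,0,0],0],
    [[0,0,-13],[0,0,0],0],
    [[0,0,0],[0,0,0],0],
    [[0,0,0],[0,0,0],0]
  ]
}}

```text
clock: 9.07
position: [0.5271, 0.1344, 0.1501]
ee_rot: [0.986, -0.169, 0.001, -0.0]
ft_force: [0.8, 0.3, 0.1]
grip_width: 0.102
```

Run:
```python
from h import *
o=readout.get_obs();print(o["position"],o["ee_rot"],o["ft_force"],o["torque"],o["joint_pos"])
w=camera("wrist");s=camera("scene")
cv2.imwrite("pics/w6.png",np.hstack([cv2.resize(w[180:300,220:340],None,fx=4,fy=4),cv2.resize(s[110:210,320:400],(384,480))])[:,:800])
```

```text
[0.52707584 0.13441686 0.15014217] [ 9.85677058e-01 -1.68642837e-01  5.19319993e-04 -2.48825084e-04] [0.79040323 0.25936531 0.14277264] [-0.01524462  0.01571913  0.03524711] [ 0.30503908  0.30070801 -0.74150957  1.74991829  0.21877973  1.17434997
 -0.83797389]
```

View pics/w6.png

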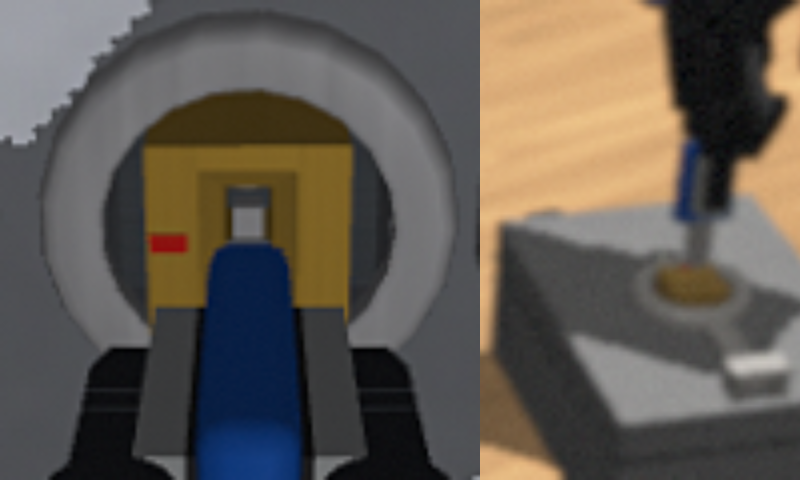

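q7 is at -0.84 and a further 103° clockwise would pass its -2.6 limit. The key is the same both ways, so I'll turn the hand half a turn counter-clockwise first.

>>> {"api": "play_rows", "payload": {
  "rows": [
    [[0,0,15],[0,0,6],0],
    [[0,0,15],[0,0,9],0],
    [[0,0,0],[0,0,9],0],
    [[0,0,0],[0,0,9],0],
    [[0,0,0],[0,0,9],0],
    [[0,0,0],[0,0,9],0],
    [[0,0,0],[0,0,9],0],
    [[0,0,0],[0,0,9],0],
    [[0,0,0],[0,0,9],0],
    [[0,0,0],[0,0,9],0],
    [[0,0,0],[0,0,9],0]
  ]
}}

```text
clock: 10.55
position: [0.5269, 0.1341, 0.18]
ee_rot: [0.783, 0.622, 0.0, 0.0]
ft_force: [-0.1, 0.9, -1.1]
grip_width: 0.111
```

>>> {"api": "play_rows", "payload": {
  "rows": [
    [[0,0,0],[0,0,9],0],
    [[0,0,0],[0,0,9],0],
    [[0,0,0],[0,0,9],0],
    [[0,0,0],[0,0,9],0],
    [[0,0,0],[0,0,9],0],
    [[0,0,0],[0,0,9],0],
    [[0,0,0],[0,0,9],0],
    [[0,0,0],[0,0,9],0],
    [[0,0,0],[0,0,9],0],
    [[0,0,0],[0,0,3],0],
    [[0,0,0],[0,0,0],0],
    [[0,0,0],[0,0,0],0]
  ]
}}

```text
clock: 12.05
position: [0.5268, 0.134, 0.1796]
ee_rot: [0.169, 0.986, -0.0, 0.0]
ft_force: [0.5, -0.2, -0.2]
grip_width: 0.105
```

Run:
```python
from h import *
from scipy.spatial.transform import Rotation as R
np.set_printoptions(precision=4,suppress=True)
o=readout.get_obs();print(o["clock"],o["position"],o["ee_rot"],o["ft_force"],o["torque"],o["joint_pos"])
x=R.from_quat(o["ee_rot"]).as_matrix();print(np.degrees(np.arctan2(x[1,0],x[0,0])))
np.save("w7.npy",camera_info("wrist")["world_from_camera"])
w=camera("wrist");cv2.imwrite("pics/w7f.png",w)
cv2.imwrite("pics/w7.png",cv2.resize(w[180:300,220:340],None,fx=5,fy=5,interpolation=cv2.INTER_NEAREST))
```

```text
12.05 [0.5268 0.134  0.1796] [ 0.1695  0.9855 -0.0001  0.0002] [ 0.533  -0.1545 -0.1751] [-0.0333  0.0414  0.0153] [ 0.6927  0.4983 -1.2967  1.7011  0.4944  1.3259  2.1027]
160.4854884609859
```

View pics/w7.png

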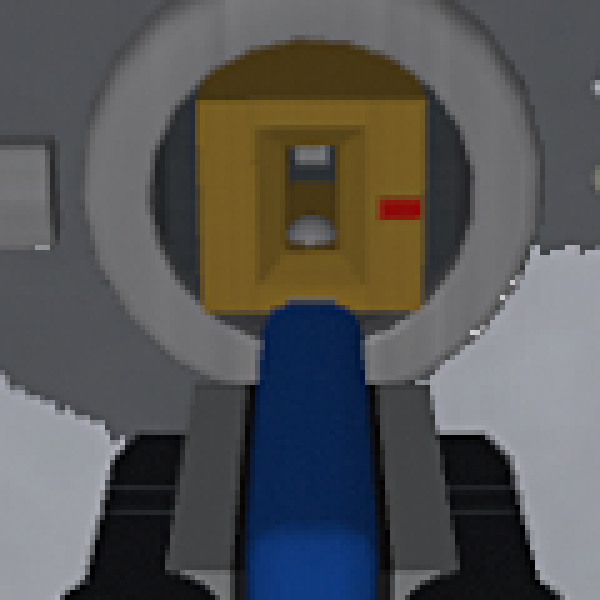

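Run:
```python
from h import *
from scipy.spatial.transform import Rotation as R
np.set_printoptions(precision=4,suppress=True)
j=camera_info("wrist");j["world_from_camera"]=np.load("w7.npy")
g=lambda u,v:(220+u/5-.5,180+v/5-.5)
B=[g(196,99),g(427,99),g(423,311),g(202,311)]
k=np.mean([plane("wrist",b,.104,j) for b in B],0);print(k)
o=readout.get_obs();p=o["position"];r=R.from_quat(o["ee_rot"])
print("keyway in tool",r.inv().apply(k-p)*1000)
for uv,z in ((g(312,301),p[2]-.0075),(g(312,528),p[2]+.0405)): print("key in tool",r.inv().apply(plane("wrist",uv,z,j)-p)*1000)
```

```text
[0.5262 0.1334 0.104 ]
keyway in tool [ 0.3116 -0.8336 75.5254]
key in tool [  0.3822 -14.5681   7.5012]
key in tool [  0.4244 -16.6144 -40.4986]
```

>>> {"api": "play_rows", "payload": {
  "rows": [
    [[-0.3,-0.9,-15],[0,0,0],0],
    [[0,0,-15],[0,0,0],0],
    [[0,0,-5],[0,0,0],0],
    [[0,0,-4],[0,0,0],0],
    [[0,0,-4],[0,0,0],0],
    [[0,0,-2],[0,0,0],0],
    [[0,0,0],[0,0,0],0]
  ]
}}

```text
clock: 12.98
position: [0.5263, 0.1332, 0.1343]
ee_rot: [0.169, 0.986, -0.0, -0.0]
ft_force: [-0.5, 1.0, -0.6]
grip_width: 0.102
```

>>> {"api": "play_rows", "payload": {
  "rows": [
    [[0,0,-3],[0,0,0],0],
    [[0,0,-3],[0,0,0],0],
    [[0,0,-2],[0,0,0],0],
    [[0,0,0],[0,0,0],0]
  ]
}}

```text
clock: 13.48
position: [0.5261, 0.1324, 0.1258]
ee_rot: [0.169, 0.986, -0.001, -0.0]
ft_force: [-1.4, -5.0, -1.1]
grip_width: 0.102
```

>>> {"api": "play_rows", "payload": {
  "rows": [
    [[0,0,-2],[0,0,0],0],
    [[0,0,-2],[0,0,0],0],
    [[0,0,0],[0,0,0],0]
  ]
}}

```text
clock: 13.85
position: [0.5266, 0.1332, 0.123]
ee_rot: [0.169, 0.986, -0.0, 0.0]
ft_force: [-3.1, -5.0, 9.4]
grip_width: 0.104
```

>>> {"api": "play_rows", "payload": {
  "rows": [
    [[0,0,-1],[0,0,0],0],
    [[0,0,0],[0,0,0],0]
  ]
}}

```text
clock: 14.1
position: [0.5267, 0.1333, 0.1226]
ee_rot: [0.169, 0.986, -0.0, 0.0]
ft_force: [-5.3, -6.6, 16.2]
grip_width: 0.103
```

>>> {"api": "play_rows", "payload": {
  "rows": [
    [[0,0,0],[0,0,-7],0],
    [[0,0,-0.5],[0,0,-7],0],
    [[0,0,0],[0,0,-7],0],
    [[0,0,0],[0,0,0],0],
    [[0,0,0],[0,0,0],0]
  ]
}}

```text
clock: 14.72
position: [0.5263, 0.1332, 0.1212]
ee_rot: [0.345, 0.938, -0.0, 0.0]
ft_force: [-4.2, -4.8, 7.3]
grip_width: 0.108
```

>>> {"api": "play_rows", "payload": {
  "rows": [
    [[0,0,-1.5],[0,0,0],0],
    [[0,0,0],[0,0,7],0],
    [[0,0,-0.5],[0,0,7],0],
    [[0,0,0],[0,0,7],0],
    [[0,0,0],[0,0,0],0]
  ]
}}

```text
clock: 15.35
position: [0.5264, 0.1331, 0.1187]
ee_rot: [0.169, 0.986, 0.0, -0.0]
ft_force: [-0.8, -4.9, 1.8]
grip_width: 0.106
```

Past the sticky pin (z 0.1187, only 2 N). Push on home (expect TCP ≈ 0.1115).

>>> {"api": "play_rows", "payload": {
  "rows": [
    [[0,0,-2],[0,0,0],0],
    [[0,0,-2],[0,0,0],0],
    [[0,0,-2],[0,0,0],0],
    [[0,0,-1],[0,0,0],0],
    [[0,0,0],[0,0,0],0]
  ]
}}

```text
clock: 15.98
position: [0.5264, 0.133, 0.1118]
ee_rot: [0.17, 0.985, -0.0, 0.0]
ft_force: [-0.5, -5.4, 1.0]
grip_width: 0.105
```

>>> {"api": "play_rows", "payload": {
  "rows": [
    [[0,0,-1],[0,0,0],0],
    [[0,0,-1],[0,0,0],0],
    [[0,0,0],[0,0,0],0]
  ]
}}

```text
clock: 16.35
position: [0.5266, 0.133, 0.1112]
ee_rot: [0.17, 0.985, -0.001, 0.0]
ft_force: [-6.0, -9.1, 19.1]
grip_width: 0.103
```

Run:
```python
from h import *
o=readout.get_obs();print(o["joint_pos"],o["ft_force"],o["torque"])
w=camera("wrist");s=camera("scene")
cv2.imwrite("pics/w8.png",np.hstack([cv2.resize(w[180:300,220:340],None,fx=4,fy=4),cv2.resize(s[130:210,325:389],(310,480))]))
```

```text
[ 0.64111888  0.56432395 -1.22696899  1.77648332  0.56873922  1.21471646
  2.05086591] [-6.01168685 -9.10357414 19.08285528] [-2.01049125  1.61503926 -0.0262774 ]
```

View pics/w8.png

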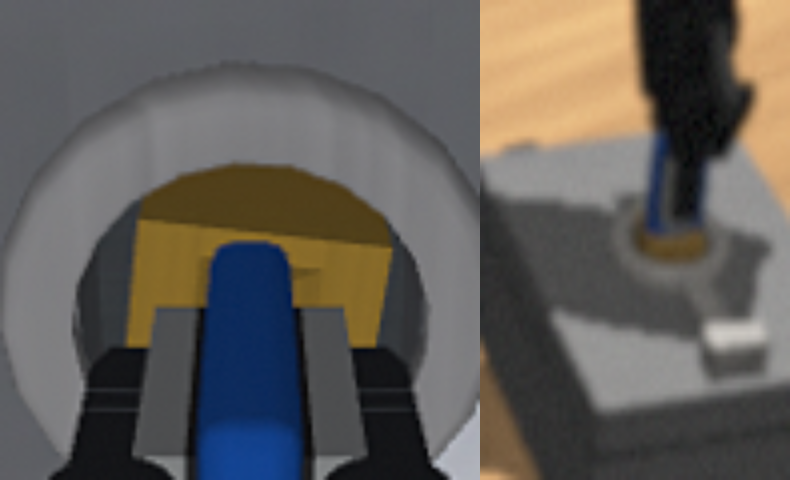

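The head's underside sits at the plug top and the plug is turned only slightly (play). Home at TCP z 0.111. Now the quarter turn.

>>> {"api": "play_rows", "payload": {
  "rows": [
    [[-0.1,-0.3,0],[0,0,-5],0],
    [[0,0,0],[0,0,-6],0],
    [[0,0,0],[0,0,-6],0],
    [[0,0,0],[0,0,-6],0],
    [[0,0,0],[0,0,-6],0],
    [[0,0,0],[0,0,-6],0],
    [[0,0,0],[0,0,-6],0],
    [[0,0,0],[0,0,-6],0],
    [[0,0,0],[0,0,0],0]
  ]
}}

```text
clock: 17.58
position: [0.5263, 0.1337, 0.1113]
ee_rot: [0.549, 0.836, 0.0, 0.0]
ft_force: [-7.2, -5.2, 17.0]
grip_width: 0.105
```

>>> {"api": "play_rows", "payload": {
  "rows": [
    [[0,0,0],[0,0,-6],0],
    [[0,0,0],[0,0,-6],0],
    [[0,0,0],[0,0,-6],0],
    [[0,0,0],[0,0,-6],0],
    [[0,0,0],[0,0,-6],0],
    [[0,0,0],[0,0,-6],0],
    [[0,0,0],[0,0,-6],0],
    [[0,0,0],[0,0,-5],0],
    [[0,0,0],[0,0,0],0],
    [[0,0,0],[0,0,0],0]
  ]
}}

```text
clock: 18.82
position: [0.5265, 0.1339, 0.1113]
ee_rot: [0.837, 0.548, 0.001, 0.0]
ft_force: [-5.8, -3.8, 14.5]
grip_width: 0.108
```

```bash
cat > chk.py <<'E'
from h import *
import sys
from scipy.spatial.transform import Rotation as R
np.set_printoptions(precision=4,suppress=True)
o=readout.get_obs();print(o["clock"],o["position"],o["joint_pos"],o["ft_force"],o["torque"],o["grip_width"])
x=R.from_quat(o["ee_rot"]).as_matrix();print(np.degrees(np.arctan2(x[1,0],x[0,0])),"turned",np.degrees(np.arctan2(x[1,0],x[0,0]))-160.5,x[:,2])
w=camera("wrist");s=camera("scene")
cv2.imwrite(f"pics/{sys.argv[1]}.png",np.hstack([cv2.resize(w[180:300,220:340],None,fx=4,fy=4),cv2.resize(s[130:210,325:389],(310,480))]))
E
python3 chk.py w9
```

```text
18.825 [0.5265 0.1339 0.1113] [ 0.4298  0.3972 -0.9074  1.7855  0.3447  1.1257  0.5691] [-5.7954 -3.8363 14.5451] [-1.0426  1.3959  0.1138] 0.10756803713847024
66.45338201170787 turned -94.04661798829213 [ 0.0015  0.0005 -1.    ]
```

View pics/w9.png

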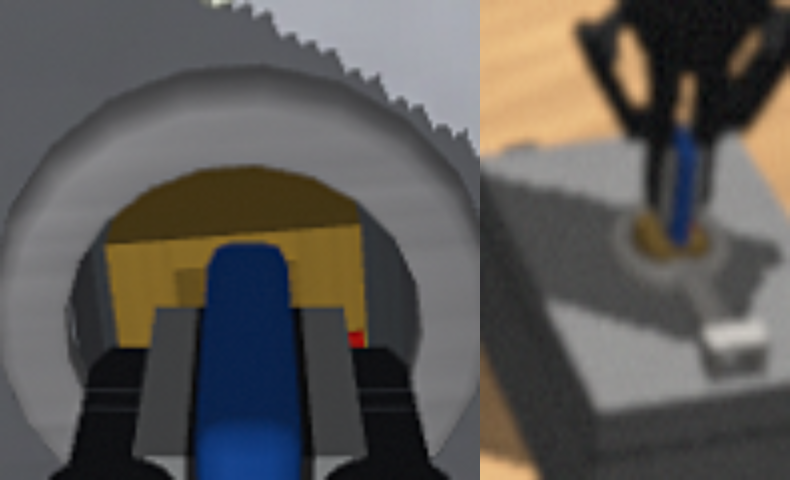

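>>> {"api": "play_rows", "payload": {
  "rows": [
    [[0,0,0],[0,0,-3],0],
    [[0,0,0],[0,0,-3],0],
    [[0,0,0],[0,0,-3],0],
    [[0,0,0],[0,0,0],0],
    [[0,0,0],[0,0,0],0],
    [[0,0,0],[0,0,0],0]
  ]
}}

```text
clock: 19.68
position: [0.5262, 0.1338, 0.1113]
ee_rot: [0.877, 0.481, 0.0, 0.0]
ft_force: [-7.2, -4.8, 16.8]
grip_width: 0.109
```

```bash
python3 chk.py w10
python3 - <<'E'
from h import *
t=camera("top");cv2.imwrite("pics/t10.png",cv2.resize(t[160:260,140:240],None,fx=5,fy=5,interpolation=cv2.INTER_CUBIC))
s=camera("scene");cv2.imwrite("pics/s10.png",cv2.resize(s[130:250,170:420],None,fx=3,fy=3))
E
```

```text
19.675 [0.5262 0.1338 0.1113] [ 0.4081  0.3869 -0.8788  1.7866  0.3288  1.1217  0.4239] [-7.1634 -4.7761 16.7695] [-1.2194  1.8531  0.5109] 0.10865353322515749
57.490998371718845 turned -103.00900162828115 [ 0.0009  0.     -1.    ]
```

View pics/w10.png

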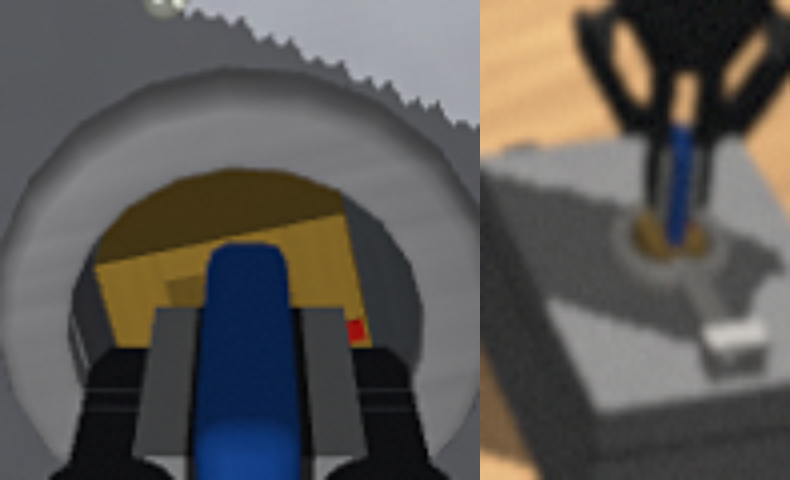

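View pics/t10.png

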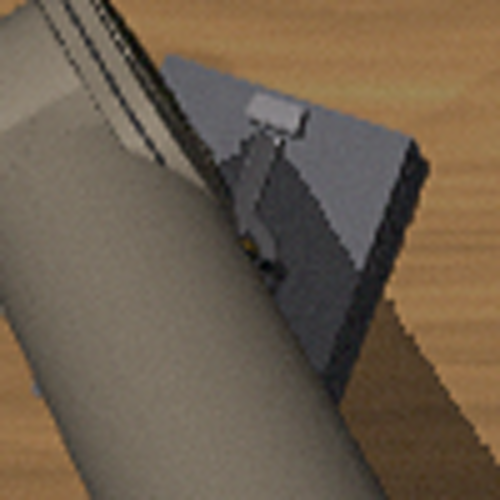

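View pics/s10.png

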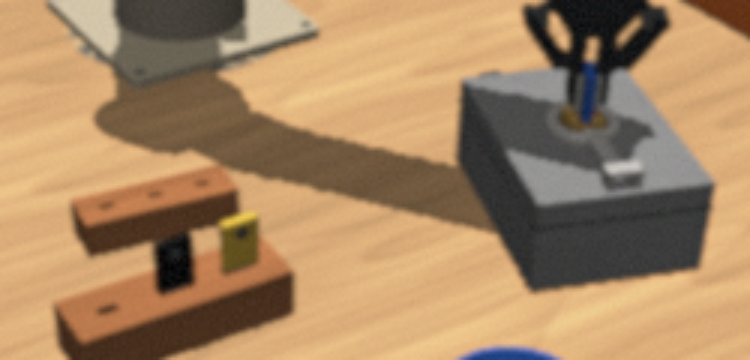

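Run:
```python
from h import *
g=lambda u,v:(220+u/4-.5,180+v/4-.5)
def ang(a,b):
    d=plane("wrist",g(*b),.104)-plane("wrist",g(*a),.104);return np.degrees(np.arctan2(d[1],d[0])),np.linalg.norm(d)*1e3
print(ang((97,267),(344,214)), "right edge",ang((344,214),(370,345)))
w=camera("wrist");cv2.imwrite("pics/w11.png",w)
```

```text
(np.float64(70.54946916059193), np.float64(31.652244859169183)) right edge (np.float64(-20.57453733967262), np.float64(18.576319947355955))
```

View pics/w11.png

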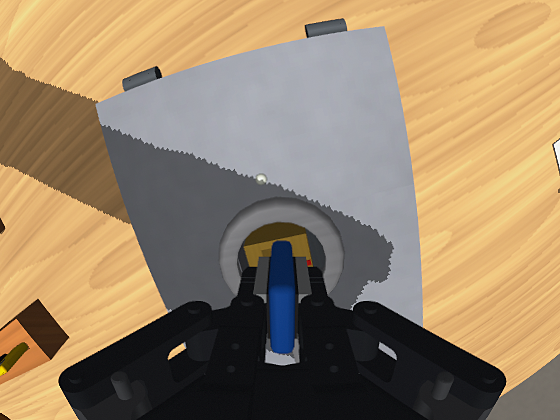

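The plug edge lies at 70.5°, which is 90° from its rest direction, so it is at its stop. The jump in wrist moment (0.11→0.51 N m) agrees. Let it settle and hand in.

>>> {"api": "play_rows", "payload": {
  "rows": [
    [[0,0,0],[0,0,0],0],
    [[0,0,0],[0,0,0],0],
    [[0,0,0],[0,0,0],0],
    [[0,0,0],[0,0,0],0]
  ]
}}

```text
clock: 20.42
position: [0.5262, 0.1338, 0.1113]
ee_rot: [0.877, 0.481, 0.0, 0.0]
ft_force: [-8.1, -5.0, 17.1]
grip_width: 0.109
```

Run:
```python
from workcell import readout, manip
o=readout.get_obs();print(o["clock"],o["position"],o["ft_force"],o["torque"],o["grip_width"],o["joint_velocities"].round(4))
print(manip.hand_in())
```

```text
20.425 [0.52618588 0.13377128 0.11127206] [-8.08896753 -5.01192053 17.05225096] [-1.17037972  1.85315018  0.42026099] 0.10854445788398756 [-0.0007 -0.0011  0.0008 -0.0016  0.0017 -0.0002  0.0012]
the job is handed in; nothing more can be done
None
```

I took the blue key out of the middle-sized stand and pushed it fully home in the lock. It took one 21° clockwise rock and back to pass the sticky pin. I then turned it 103° clockwise and handed the job in at 20.4 s, with the key still gripped and held turned. Before inserting it I gave the hand half a turn, so that the last joint stayed inside its range.

**Last checks**
- **Key home:** the finger tips stood at a height of 0.1113 m, where I expected about 0.1115 m with the key home. The upward push was 17 N.
- **Plug at its stop:** its edge in the wrist picture was turned 90° from rest. The wrist moment rose from 0.11 to 0.51 N m over the last 9°.
- **Grip:** the fingers were about 9.3 mm apart on the head with 80 N commanded. The arm was still.
- **Other keys, bowl and carton:** the black and yellow keys were still in the stand. I made no final check of the bowl and carton, but no move went near them.

**Not fully confirmed**
- I could not see the bolt's 20 mm draw clearly, because the arm hid it from above. I inferred it from the plug angle.
- A sideways force of about 9 N on the key remained at the end.
- The wrist camera's measurements of the key in the hand differed by 1–2 mm between the two hand directions. This was within the slot's bevel.

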